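Set the length gauge at the stores' goods-in bench

ROBOT

A 6-joint arm with a two-finger parallel gripper is mounted at the origin on the work surface. World frame = base frame: x ahead of the robot, y to its left, z up, the work surface at z = 0. Lengths are in m, angles in rad, forces in N, time in s.
With the tool pointing down it reaches from about 0.4 to 0.825 m from the base axis. Payload 7 kg.
Tool frame: the origin (TCP) lies at the very end of the fingers, on their centre line; the grasp point (between the pads) lies 19 mm behind it; z points along the fingers, y is the line along which they close (so a half turn about z gives the same grasp; the last joint's range is limited). The gripper opens to 88 mm and grips with 3 to 60 N. Pads are 19 mm wide; open, the fingers measure 130 mm over their backs; the gripper's body (78 mm by 193 mm) begins 47 mm behind the grasp point.
Start: joints at [1.452, 0.359, 0.012, 0, -1.224, -0.288], TCP at [0.267, 0.62, 0.227] pointing down, gripper open.
Joint ranges: [-3.07, 3.07], [-1.43, 2.12], [-1.02, 1.25], [-3.03, 1.67], [-3.05, -0], [-3.03, 3.03]. Speed limits (rad/s): [2.39, 2.39, 3.01, 3.14, 3.14, 3.14].

INTERFACE

Orientations are given as [roll, pitch, yaw] about the fixed x, y, z axes, in that order (R = Rz(yaw) Ry(pitch) Rx(roll)).
In Python, from station import arm gives the robot as it stands. The module is installed in compiled form; this text tells all that it offers.
- The arm moves only by the shell command python3 -m crank 'ROWS' [FORCE]. ROWS is JSON, a list of rows, each an object of numbers: "dx", "dy", "dz": the shift along the world's x, y, z in m; "twist": the turn about the world's z in degrees; "grip": the opening, from -1 (shut) to 1 (fully open). A call has exactly 5 rows; each row is the pose to reach, as a shift and turn from the pose commanded when the call began; what a row does not reach only later rows make up. A row lasts 1/12 s, in which the tool goes at most 41.7 mm and 7.16 degrees, less where a joint would pass 70% of its speed; a pose out of reach is approached as far as the arm can. A call with a gripper value outside its range is refused whole. The fingers move at their own pace and stop on an object; FORCE is the grip in N (left out, the last holds). Time passes only in rows, so rows that repeat a pose let the fingers close, or fill a call up. It gives the time, the measured TCP pose, the force, the opening and the grip force at its end, in the units of the state.
- arm.get_state(): the state, without advancing time (a new reading comes with each control period).
- arm.grab_frame(name): name is "side" or "top" or "wrist"; returns the picture (400x640x3 uint8, red, green, blue); there is no depth.
- arm.get_calibration(name): a dict with "fx", "fy", "cx", "cy" (pixels), "cam_to_world" (4x4, takes a point from camera to world coordinates); the wrist camera has in their place "tool_from_camera" (4x4, takes a point from camera to tool coordinates, whose origin is the TCP and whose axes are the flange's). Camera axes: x right, y down, z forward; pixel columns grow to the right and rows downward; lengths in m; the calibration is good to about 2 mm. A picture is of the moment at which its call begins: read the wrist's pose just before it. get_calibration takes no time and is no camera call.
- arm.job_done(): hands the job in; it is judged then, once.
The state is a dict: "t": time; "q": joint angles; "qd": joint speeds; "joint_efforts": joint torques, N m; "eef_pos": TCP position; "ee_rot": TCP orientation; "force": force on the tool from outside, world axes, zero at the start; "moment": the same for the moment, N m; "width": finger opening in m; "gripper_force": force on a finger pad.
Only numpy, scipy, OpenCV 4.12 (cv2) and the standard library are available. Lean on these libraries where they do the work, as an engineer would, in place of code of your own. Each camera call takes 0.05 s, during which the arm holds its last target. There are 200 camera calls.

TASK

The next batch of spacers is to be checked at the goods-in bench, so set the length gauge: with a fingertip pressed gently on the knurled wheel, roll it until the front face of the sliding jaw stands level with the upright blade of the gauge mark, then take the finger away. Roll back if you go past; move the jaw only by its wheel, never by pushing the jaw itself, and do not pick up or disturb anything else on the bench.

Things in the scene. Friction and masses are not known exactly. Their poses are not given: they have to be found in the camera images.
- gauge: Fixed gauge: black base plate 100 (x) x 285 (y) x 16 mm. Origin on the bench surface under the wheel's axle; its +y runs along the plate from the wheel (y = 0) past the sliding jaw to the fixed jaw (face at y = 200 mm); z up. Plate spans x -50..50, y -50..235 mm. Cheeks and end walls 58 mm high surround the wheel (x -26..26, y -39..39 mm); both jaws are at most 56 mm high.
- wheel_top (a point): Top of the wheel's rim: 78 mm above the bench, over the gauge's origin; fixed to the gauge. The wheel is rigidly mounted and does not sink when pressed. A fingertip pressing with 4 to 15 N and rubbing over the top rolls it by friction without slip (a fainter touch may skid; turning takes only about 0.2 N at the rim, no spring); it stays where it is left.
- wheel: Knurled steel wheel, 56 mm diameter, 22 mm wide, axle along the gauge's x, rim rising 20 mm above the cheeks. Origin at its centre, 50 mm above the bench. Rubbing its top towards the gauge's +y drives the sliding jaw towards +y (closing), towards -y drives it back: 18 mm of jaw travel per radian, about 0.64 mm for each mm the rim moves.
- jaw: Sliding aluminium jaw, 60 (x) x 32 (y) x 34 mm (z), driven by the wheel along the gauge's y. Origin at the lower edge of its front face (the face towards the fixed jaw), 22 mm above the bench, on the gauge's centre line; the jaw's body extends 32 mm behind it towards the wheel. It starts 20 to 72 mm short of the mark.
- mark: Gauge mark: steel clip fixed on the plate's +x edge beside the jaw's path, with an upright blade 8 mm thick (along the gauge's y), 10 mm wide, 36 mm high, top 52 mm above the bench. Axes as the gauge; origin at the blade's foot (16 mm above the bench), middle of its thickness. The jaw is set when its front face (jaw origin) lies within the blade's thickness in gauge y.
- mark_line (a point): Top of the mark's blade, at the middle of its thickness.
- spacer: Loose steel spacer tube, 28 mm diameter, 30 mm high, standing near the gauge; leave alone. Origin under its centre.
- bush: Loose flanged brass bush, 38 mm flange, 32 mm high, near the gauge; leave alone. Origin under its centre.
- parts_bin: Loose blue parts bin, 130 x 100 x 60 mm, on the gauge's +x side; leave alone. Origin under its centre.
- tape_roll: Loose cardboard tape roll, 90 mm diameter, 48 mm high; leave alone. Origin under its centre.
- oil_can: Loose grey can, 60 mm diameter, 150 mm high; leave alone. Origin under its centre.
- driver: Loose screwdriver lying on the bench; leave alone.
- small_bin: Loose blue bin, 160 x 100 x 75 mm; leave alone. Origin under its centre.

How it is judged:
On the way, in this order (a step that is already met when the one before it is completed fails the run):
1. a finger presses on the wheel (contact force between the fingers and wheel above 0.5 N), for 0.1 s.
2. the jaw's front face comes level with the mark (y of jaw in the frame of mark between -0.004 and 0.004 m), for 0.1 s.
At the end, for the whole second after the job is handed in: The sliding jaw's front face rests within 4 mm of the middle of the gauge mark's blade (along the gauge), the jaw is at rest, and the loose things are within 20 mm of where they stood (all of step 2 and linear speed of jaw below 0.003 m/s and distance of each of spacer, bush, parts_bin, tape_roll, oil_can, driver, small_bin from where it was at the start of the episode below 0.02 m); the robot touches nothing.
It fails at once if the jaw is pushed directly by the robot (contact force between any of the fingers, the arm and jaw above 1 N).
It fails at once if the wheel is pressed harder than 50 N (contact force between the fingers and wheel above 50 N).
It fails at once if a loose thing is picked up or shoved (more than 30 mm) (distance of any of spacer, bush, parts_bin, tape_roll, oil_can, driver, small_bin from where it was at the start of the episode above 0.03 m).
It also fails if it takes over 48 s, if anything falls off the work surface, if the arm or the gripper's body presses on something with over 40 N, if the wrist force passes 120 N, or if a joint passes its speed limit or range.

## Working session

There is one attempt and no reset: what is moved stays moved. The work goes in short steps, Python scripts to look and compute and a shell command to move; the robot and the scene stay as the last step left them, time stands still between calls to the robot, and variables do not carry over. Pictures are saved under pics/ and viewed, at most 10 in all, crops included, and the job is handed in when it is done.

```bash
mkdir -p pics; python3 - <<'E'
from station import arm
import cv2,numpy as np
s=arm.get_state();print({k:np.round(v,3).tolist() for k,v in s.items()})
for n in("top","side"):
    cv2.imwrite(f"pics/{n}0.png",arm.grab_frame(n)[:,:,::-1]);c=arm.get_calibration(n);print(n,c["fx"],c["cx"],c["cy"],np.round(c["cam_to_world"],3).tolist())
E
```

```text
{'t': 0.0, 'q': [1.452, 0.359, 0.011, -0.0, -1.224, -0.288], 'qd': [0.001, -0.001, 0.0, -0.002, 0.0, 0.001], 'joint_efforts': [0.0, -58.272, 29.305, 6.998, 0.007, -0.0], 'eef_pos': [0.267, 0.619, 0.226], 'ee_rot': [3.14, -0.0, -0.407], 'force': [-0.769, 0.205, -0.391], 'moment': [-0.008, -0.039, -0.01], 'gripper_force': 0.0, 'width': 0.088}
top 385.0503523320534 319.31738154004927 207.13795429620023 [[-0.011, -0.994, 0.113, 0.419], [-1.0, 0.013, 0.014, -0.012], [-0.015, -0.112, -0.994, 1.289], [0.0, 0.0, 0.0, 1.0]]
side 468.66994652338144 321.47674777725786 200.09246304217112 [[0.789, -0.401, 0.465, 0.004], [-0.614, -0.519, 0.595, -0.678], [0.002, -0.755, -0.656, 0.812], [0.0, 0.0, 0.0, 1.0]]
```

View pics/top0.png

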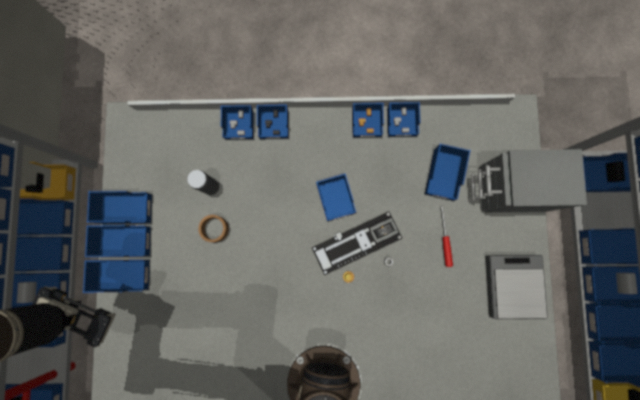

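View pics/side0.png

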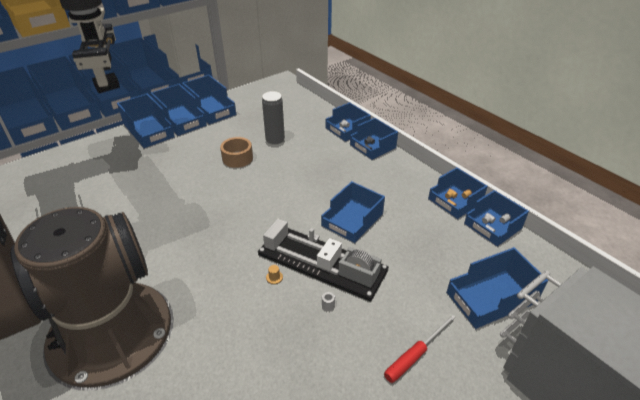

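The gauge shows in both pictures. In the top view the wheel is near (383,231) and the fixed jaw near (322,258). In the side view the wheel is near (362,262), the jaw near (329,253) and the mark near (311,236). Next I'll enlarge both.

```bash
python3 - <<'E'
import cv2,numpy as np
a=cv2.imread("pics/top0.png")[205:280,305:410];b=cv2.imread("pics/side0.png")[210:305,250:395]
a=cv2.resize(a,(735,525),interpolation=2);b=cv2.resize(b,(870,570),interpolation=2)[:,:800]
cv2.imwrite("pics/ta.png",a);cv2.imwrite("pics/sb.png",b)
E
```

```text
(no output)
```

View pics/ta.png

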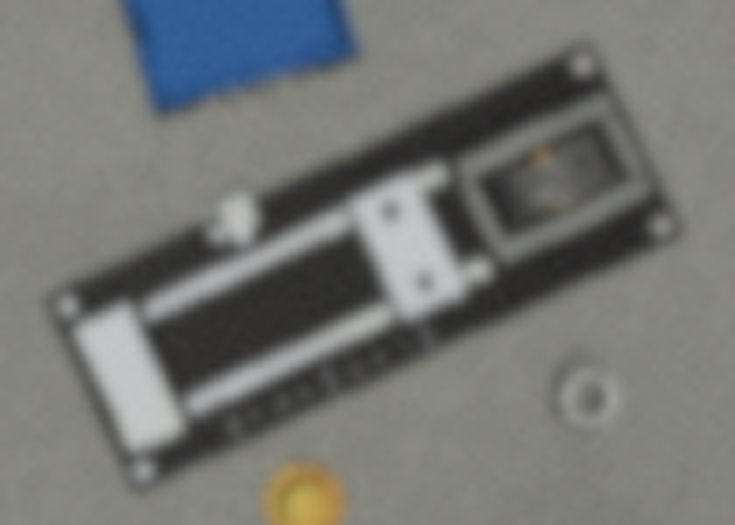

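View pics/sb.png

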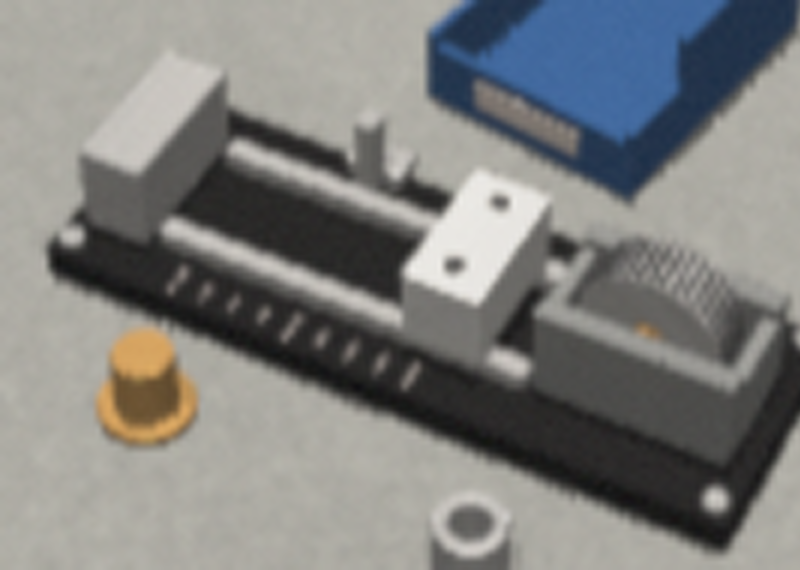

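The top crop is clear: plate corners at about (50,300), (137,490), (588,42) and (683,232), wheel near (550,180), jaw front top edge from (355,200) to (405,320), blade near (240,212). In the side crop the blade top is near (370,118), and the jaw's front top edge runs from (480,170) to (403,268).

```bash
cat >h.py <<'E'
from station import arm
import numpy as np
def ray(c,T,uv,z):
    d=T[:3,:3]@[(uv[0]-c["cx"])/c["fx"],(uv[1]-c["cy"])/c["fy"],1]
    return T[:3,3]+d*(z-T[2,3])/d[2]
E
python3 - <<'E'
from h import *
ct=arm.get_calibration("top");cs=arm.get_calibration("side")
t=lambda u,v,z:ray(ct,np.array(ct["cam_to_world"]),((u+.5)/7+305-.5,(v+.5)/7+205-.5),z)
s=lambda u,v,z:ray(cs,np.array(cs["cam_to_world"]),((u+.5)/6+250-.5,(v+.5)/6+210-.5),z)
TL,BL,TR,BR=[t(*p,.016) for p in((50,300),(137,490),(588,42),(683,232))]
print(np.round([TL,BL,TR,BR],3).tolist(),[round(np.linalg.norm(x),3) for x in(TL-TR,BL-BR,TL-BL,TR-BR)])
ey=(TL+BL-TR-BR)[:2];ey/=np.linalg.norm(ey);ex=np.array([ey[1],-ey[0]])
O=((TL+BL+TR+BR)/4)[:2]-ey*.0925
print("O",O,"ey",ey,np.degrees(np.arctan2(ey[1],ey[0])))
g=lambda p:(np.round([(p[:2]-O)@ex,(p[:2]-O)@ey],4)*1000).tolist()
for n,p in dict(wheeltop_t=t(548,180,.078),wheel_s=s(675,240,.078),jA_s=s(480,170,.056),jB_s=s(403,268,.056),jA_t=t(355,205,.056),jB_t=t(405,320,.056),mark_s=s(370,118,.052),mark_t=t(240,205,.052),fix_s=s(225,75,.056),fixB=s(140,172,.056),platecorner=s(55,262,.008)).items():print(n,g(p),np.round(p,3))
E
```

```text
[[0.431, 0.032, 0.016], [0.342, -0.008, 0.016], [0.549, -0.224, 0.016], [0.459, -0.265, 0.016]] [np.float64(0.282), np.float64(0.283), np.float64(0.097), np.float64(0.099)]
O [ 0.48375963 -0.2001288 ] ey [-0.41676897  0.90901244] 114.63076672213523
wheeltop_t [0.2, 7.2] [ 0.481 -0.194  0.078]
wheel_s [12.1, 3.1] [ 0.493 -0.192  0.078]
jA_s [30.3, 89.39999999999999] [ 0.474 -0.106  0.056]
jB_s [-26.8, 91.89999999999999] [ 0.421 -0.128  0.056]
jA_t [27.2, 88.1] [ 0.472 -0.109  0.056]
jB_t [-29.4, 90.39999999999999] [ 0.419 -0.13   0.056]
mark_s [39.1, 141.2] [ 0.46  -0.055  0.052]
mark_t [49.7, 135.3] [ 0.473 -0.056  0.052]
fix_s [30.3, 200.5] [ 0.428 -0.005  0.056]
fixB [-29.7, 201.9] [ 0.373 -0.029  0.056]
platecorner [-47.6, 232.9] [ 0.343 -0.008  0.008]
```

The measurements agree with the given sizes: wheel at (0.484,-0.200), gauge +y at 114.6°, jaw front at y≈90 and mark at ≈141 mm. I'll move over with the fingers shut and tool y along the gauge, which needs a twist of about +48°.

```bash

python3 -m crank '[{"dx":0.01,"dy":-0.039,"dz":0,"twist":3,"grip":-1},{"dx":0.02,"dy":-0.078,"dz":0,"twist":6,"grip":-1},{"dx":0.03,"dy":-0.117,"dz":0,"twist":8,"grip":-1},{"dx":0.04,"dy":-0.156,"dz":0,"twist":10,"grip":-1},{"dx":0.05,"dy":-0.195,"dz":0,"twist":12,"grip":-1}]' 10
python3 -m crank '[{"dx":0.01,"dy":-0.039,"dz":0,"twist":3,"grip":-1},{"dx":0.02,"dy":-0.078,"dz":0,"twist":6,"grip":-1},{"dx":0.03,"dy":-0.117,"dz":0,"twist":8,"grip":-1},{"dx":0.04,"dy":-0.156,"dz":0,"twist":10,"grip":-1},{"dx":0.05,"dy":-0.195,"dz":0,"twist":12,"grip":-1}]'
python3 -m crank '[{"dx":0.01,"dy":-0.039,"dz":0,"twist":3,"grip":-1},{"dx":0.02,"dy":-0.078,"dz":0,"twist":6,"grip":-1},{"dx":0.03,"dy":-0.117,"dz":0,"twist":8,"grip":-1},{"dx":0.04,"dy":-0.156,"dz":0,"twist":10,"grip":-1},{"dx":0.05,"dy":-0.195,"dz":0,"twist":12,"grip":-1}]'
python3 -m crank '[{"dx":0.01,"dy":-0.035,"dz":0,"twist":3,"grip":-1},{"dx":0.02,"dy":-0.07,"dz":0,"twist":6,"grip":-1},{"dx":0.03,"dy":-0.105,"dz":0,"twist":8,"grip":-1},{"dx":0.04,"dy":-0.14,"dz":0,"twist":10,"grip":-1},{"dx":0.05,"dy":-0.175,"dz":0,"twist":12,"grip":-1}]'
```

```text
t: 0.52
eef_pos: [0.3171, 0.4228, 0.2261]
ee_rot: [3.141, 0.0, -0.195]
force: [0.9, 0.4, 0.1]
width: 0.0597
gripper_force: 0.0
t: 0.93
eef_pos: [0.3669, 0.2278, 0.2265]
ee_rot: [-3.141, 0.0, 0.014]
force: [0.8, 0.5, 0.1]
width: 0.0271
gripper_force: 0.0
t: 1.35
eef_pos: [0.4168, 0.0329, 0.2268]
ee_rot: [-3.141, -0.001, 0.224]
force: [0.6, 0.8, -0.2]
width: 0.0007
gripper_force: 0.0
t: 1.77
eef_pos: [0.467, -0.1421, 0.2265]
ee_rot: [-3.141, -0.0, 0.433]
force: [0.8, 0.8, -0.1]
width: 0.0001
gripper_force: 0.0
```

```bash
python3 - <<'E'
from h import *
import cv2
s=arm.get_state();print(s["eef_pos"],s["ee_rot"])
cv2.imwrite("pics/w1.png",arm.grab_frame("wrist")[:,:,::-1]);c=arm.get_calibration("wrist");print(c["fx"],c["cx"],c["cy"],np.round(c["tool_from_camera"],3).tolist())
E
```

```text
[ 0.46698161 -0.14209753  0.22648604] [-3.14148173e+00 -5.23395143e-05  4.32524712e-01]
281.8870869653642 321.46316422558596 197.73687834592235 [[-0.001, -0.956, -0.292, 0.08], [1.0, -0.001, 0.001, -0.001], [-0.001, -0.292, 0.956, -0.159], [0.0, 0.0, 0.0, 1.0]]
```

View pics/w1.png

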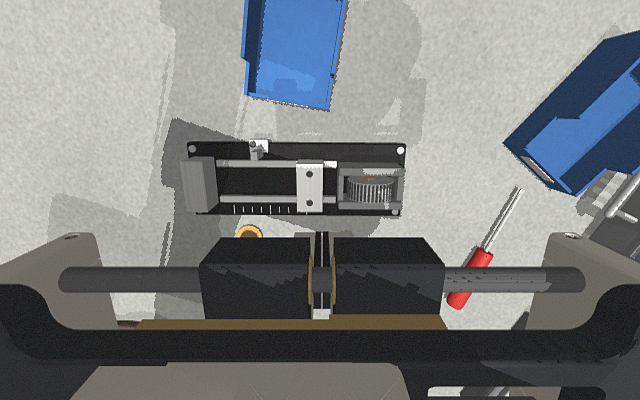

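The wrist view shows the gauge with the wheel near (370,188), the jaw front at column ≈297 and the blade near (257,148). The shut fingertips are only about 10–15 mm across. I'll enlarge the gauge to measure it.

```bash
python3 - <<'E'
import cv2
a=cv2.imread("pics/w1.png")[130:250,235:395]
cv2.imwrite("pics/w1c.png",cv2.resize(a,(800,600),interpolation=2))
E
```

```text
(no output)
```

View pics/w1c.png

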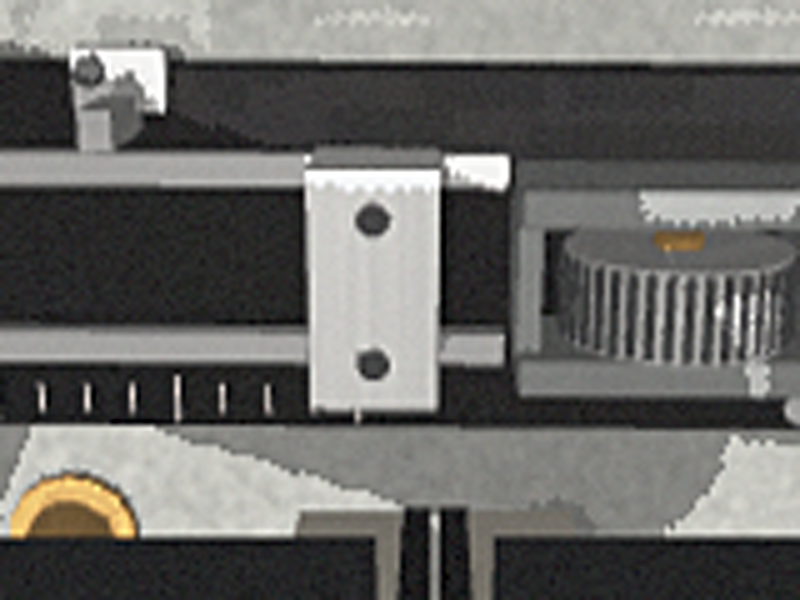

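The blade's top is at crop (95,130), about 6.8 px wide, which matches 8 mm. The jaw's front top edge is at crop x≈307 and the wheel's crest centre at about (680,310). The 19 mm pad width makes a better flat along the gauge, so I'll turn by -90°.

```bash
cat >>h.py <<'E'
from scipy.spatial.transform import Rotation as Ro
O=np.array([.484,-.2]);ey=np.array([-.4168,.909]);ex=np.array([ey[1],-ey[0]])
g=lambda p:(np.round([(p[:2]-O)@ex,(p[:2]-O)@ey],4)*1000).tolist()
def wT(pos,rot):
    T=np.eye(4);T[:3,:3]=Ro.from_euler("xyz",rot).as_matrix();T[:3,3]=pos
    return T@np.array(arm.get_calibration("wrist")["tool_from_camera"])
E
python3 - <<'E'
from h import *
c=arm.get_calibration("wrist");T=wT([.46698,-.1421,.22649],[-3.14148,0,.4325])
w=lambda u,v,z:ray(c,T,((u+.5)/5+234.5,(v+.5)/5+129.5),z)
for n,p in dict(mark=w(95,130,.052),jA=w(305,170,.056),jB=w(310,410,.056),wheel=w(680,315,.078)).items():print(n,g(p),p)
E
python3 -m crank '[{"dx":0.004,"dy":-0.014,"dz":-0.018,"twist":-7,"grip":-1},{"dx":0.008,"dy":-0.028,"dz":-0.036,"twist":-14,"grip":-1},{"dx":0.012,"dy":-0.042,"dz":-0.054,"twist":-21,"grip":-1},{"dx":0.016,"dy":-0.056,"dz":-0.072,"twist":-28,"grip":-1},{"dx":0.02,"dy":-0.065,"dz":-0.09,"twist":-35,"grip":-1}]'
python3 -m crank '[{"dx":0,"dy":0,"dz":-0.005,"twist":-7,"grip":-1},{"dx":0,"dy":0,"dz":-0.01,"twist":-14,"grip":-1},{"dx":0,"dy":0,"dz":-0.015,"twist":-21,"grip":-1},{"dx":0,"dy":0,"dz":-0.02,"twist":-28,"grip":-1},{"dx":0,"dy":0,"dz":-0.02,"twist":-35,"grip":-1}]'
python3 -m crank '[{"dx":0,"dy":0,"dz":-0.005,"twist":-7,"grip":-1},{"dx":0,"dy":0,"dz":-0.01,"twist":-14,"grip":-1},{"dx":0,"dy":0,"dz":-0.015,"twist":-20,"grip":-1},{"dx":0,"dy":0,"dz":-0.02,"twist":-20,"grip":-1},{"dx":0,"dy":0,"dz":-0.02,"twist":-20,"grip":-1}]'
```

```text
mark [38.4, 140.9] [ 0.4601397  -0.05590734  0.052     ]
jA [29.6, 91.2] [ 0.4729377  -0.10475223  0.056     ]
jB [-30.3, 91.39999999999999] [ 0.41832247 -0.12952587  0.056     ]
wheel [0.6, 5.0] [ 0.48242779 -0.19517016  0.078     ]
t: 2.23
eef_pos: [0.4869, -0.2062, 0.1354]
ee_rot: [3.142, 0.001, -0.187]
force: [0.3, 0.0, 0.1]
width: 0.0003
gripper_force: 0.0
t: 2.65
eef_pos: [0.4862, -0.205, 0.1152]
ee_rot: [3.14, 0.002, -0.797]
force: [-0.2, -0.5, -0.6]
width: 0.0006
gripper_force: 0.0
t: 3.07
eef_pos: [0.4863, -0.2049, 0.0954]
ee_rot: [3.14, 0.001, -1.137]
force: [0.7, -0.4, 1.2]
width: 0.0004
gripper_force: 0.0
```

Consistent: the jaw is about 49.7 mm short, so about 77 mm of rim. Now I'll descend towards the crest at gauge y≈-8.

```bash

python3 -m crank '[{"dx":0.001,"dy":-0.002,"dz":-0.004,"twist":0,"grip":-1},{"dx":0.001,"dy":-0.002,"dz":-0.008,"twist":0,"grip":-1},{"dx":0.001,"dy":-0.002,"dz":-0.012,"twist":0,"grip":-1},{"dx":0.001,"dy":-0.002,"dz":-0.014,"twist":0,"grip":-1},{"dx":0.001,"dy":-0.002,"dz":-0.015,"twist":0,"grip":-1}]'
python3 -m crank '[{"dx":0,"dy":0,"dz":-0.0004,"twist":0,"grip":-1},{"dx":0,"dy":0,"dz":-0.0008,"twist":0,"grip":-1},{"dx":0,"dy":0,"dz":-0.0012,"twist":0,"grip":-1},{"dx":0,"dy":0,"dz":-0.0016,"twist":0,"grip":-1},{"dx":0,"dy":0,"dz":-0.002,"twist":0,"grip":-1}]'
```

```text
t: 3.48
eef_pos: [0.4878, -0.2071, 0.0811]
ee_rot: [3.141, 0.0, -1.139]
force: [-0.7, 0.3, 0.9]
width: 0.0004
gripper_force: 0.0
t: 3.9
eef_pos: [0.4881, -0.2071, 0.0797]
ee_rot: [-3.141, -0.0, -1.14]
force: [-0.5, 0.3, -0.2]
width: 0.0003
gripper_force: 0.0
```

```bash

python3 -m crank '[{"dx":0,"dy":0,"dz":-0.0003,"twist":0,"grip":-1},{"dx":0,"dy":0,"dz":-0.0006,"twist":0,"grip":-1},{"dx":0,"dy":0,"dz":-0.0009,"twist":0,"grip":-1},{"dx":0,"dy":0,"dz":-0.0012,"twist":0,"grip":-1},{"dx":0,"dy":0,"dz":-0.0014,"twist":0,"grip":-1}]'
```

```text
t: 4.32
eef_pos: [0.4881, -0.2071, 0.0782]
ee_rot: [-3.142, -0.0, -1.14]
force: [-1.2, -0.3, 1.9]
width: 0.0003
gripper_force: 1.1
```

```bash

python3 -m crank '[{"dx":0,"dy":0,"dz":-0.0001,"twist":0,"grip":-1},{"dx":0,"dy":0,"dz":-0.0002,"twist":0,"grip":-1},{"dx":0,"dy":0,"dz":-0.0003,"twist":0,"grip":-1},{"dx":0,"dy":0,"dz":-0.0004,"twist":0,"grip":-1},{"dx":0,"dy":0,"dz":-0.0004,"twist":0,"grip":-1}]'
```

```text
t: 4.73
eef_pos: [0.4882, -0.2073, 0.0781]
ee_rot: [-3.141, -0.0, -1.14]
force: [-2.1, -0.2, 4.2]
width: 0.0004
gripper_force: 2.6
```

```bash

python3 -m crank '[{"dx":0,"dy":0,"dz":-0.0003,"twist":0,"grip":-1},{"dx":0,"dy":0,"dz":-0.0006,"twist":0,"grip":-1},{"dx":-0.0008,"dy":0.0018,"dz":-0.0006,"twist":0,"grip":-1},{"dx":-0.0017,"dy":0.0036,"dz":-0.0006,"twist":0,"grip":-1},{"dx":-0.0025,"dy":0.0055,"dz":-0.0006,"twist":0,"grip":-1}]'
python3 -m crank '[{"dx":-0.0008,"dy":0.0018,"dz":0,"twist":0,"grip":-1},{"dx":-0.0017,"dy":0.0036,"dz":0,"twist":0,"grip":-1},{"dx":-0.0025,"dy":0.0055,"dz":0,"twist":0,"grip":-1},{"dx":-0.0033,"dy":0.0073,"dz":0,"twist":0,"grip":-1},{"dx":-0.0042,"dy":0.0091,"dz":0,"twist":0,"grip":-1}]'
```

```text
t: 5.15
eef_pos: [0.4859, -0.2021, 0.078]
ee_rot: [-3.141, -0.001, -1.139]
force: [-2.0, -2.3, 9.6]
width: 0.0003
gripper_force: 4.8
t: 5.57
eef_pos: [0.4818, -0.1929, 0.078]
ee_rot: [-3.141, -0.001, -1.139]
force: [-1.3, -0.9, 9.0]
width: 0.0005
gripper_force: 4.4
```

The roll holds at about 9 N. Now I'll lift, go back 17 mm, press and repeat.

```bash

python3 -m crank '[{"dx":0,"dy":0,"dz":0.004,"twist":0,"grip":-1},{"dx":0.0035,"dy":-0.0077,"dz":0.004,"twist":0,"grip":-1},{"dx":0.0071,"dy":-0.0155,"dz":0.004,"twist":0,"grip":-1},{"dx":0.0071,"dy":-0.0155,"dz":0.002,"twist":0,"grip":-1},{"dx":0.0071,"dy":-0.0155,"dz":0.001,"twist":0,"grip":-1}]'
python3 -m crank '[{"dx":0,"dy":0,"dz":-0.0004,"twist":0,"grip":-1},{"dx":0,"dy":0,"dz":-0.0007,"twist":0,"grip":-1},{"dx":0,"dy":0,"dz":-0.001,"twist":0,"grip":-1},{"dx":0,"dy":0,"dz":-0.001,"twist":0,"grip":-1},{"dx":-0.0008,"dy":0.0018,"dz":-0.001,"twist":0,"grip":-1}]'
python3 -m crank '[{"dx":-0.0014,"dy":0.003,"dz":0,"twist":0,"grip":-1},{"dx":-0.0028,"dy":0.006,"dz":0,"twist":0,"grip":-1},{"dx":-0.0042,"dy":0.009,"dz":0,"twist":0,"grip":-1},{"dx":-0.0056,"dy":0.012,"dz":0,"twist":0,"grip":-1},{"dx":-0.0063,"dy":0.0137,"dz":0,"twist":0,"grip":-1}]'
python3 - <<'E'
from h import *
import cv2
s=arm.get_state();print(s["eef_pos"],s["ee_rot"])
for n in("side","wrist"):cv2.imwrite(f"pics/{n}2.png",arm.grab_frame(n)[:,:,::-1])
a=cv2.imread("pics/side2.png")[200:300,240:380];cv2.imwrite("pics/m2.png",cv2.resize(a,(800,571),interpolation=2))
E
```

```text
t: 5.98
eef_pos: [0.489, -0.2088, 0.0778]
ee_rot: [-3.141, -0.0, -1.141]
force: [-0.8, -0.4, 8.8]
width: 0.0005
gripper_force: 4.8
t: 6.4
eef_pos: [0.4884, -0.207, 0.0779]
ee_rot: [-3.141, -0.001, -1.14]
force: [-1.6, -1.7, 11.0]
width: 0.0004
gripper_force: 5.3
t: 6.82
eef_pos: [0.482, -0.1928, 0.078]
ee_rot: [-3.141, -0.001, -1.139]
force: [-1.9, -0.6, 9.9]
width: 0.0005
gripper_force: 4.8
[ 0.48195746 -0.19284651  0.07804818] [-3.14075485e+00 -1.32378093e-03 -1.13938803e+00]
```

View pics/m2.png

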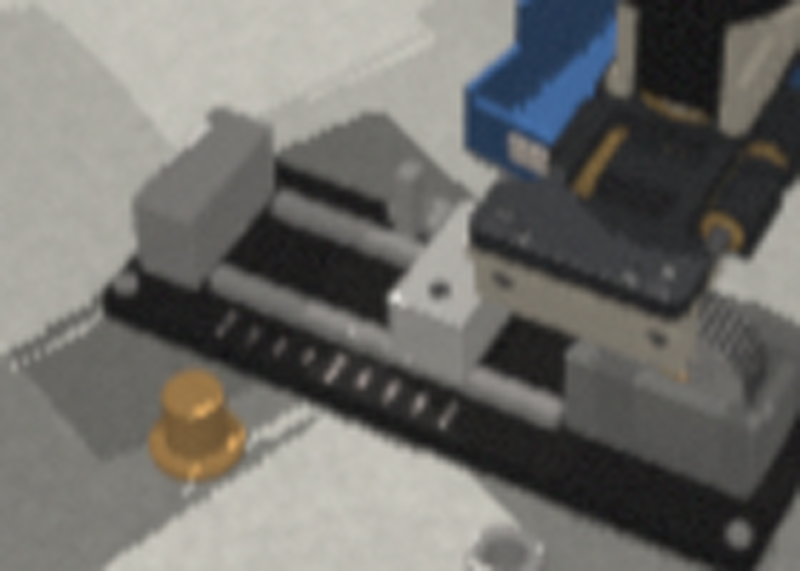

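The near front top corner of the jaw shows at crop (392,297), and the blade is still visible at (408,170).

```bash
python3 - <<'E'
from h import *
c=arm.get_calibration("side");T=np.array(c["cam_to_world"])
w=lambda u,v,z:ray(c,T,((u+.5)/5.714+239.5,(v+.5)/5.714+199.5),z)
print(g(w(392,297,.056)),g(w(470,205,.056)),g(w(408,165,.052)))
E
```

```text
[-28.8, 112.10000000000001] [28.8, 108.39999999999999] [40.9, 142.9]
```

The jaw is at ≈110.5, as expected (about 20 mm over two strokes). About 30 mm is left, or roughly 47 mm of rim. I'll do two more full strokes, then look.

```bash

python3 -m crank '[{"dx":0,"dy":0,"dz":0.006,"twist":0,"grip":-1},{"dx":0.0035,"dy":-0.0077,"dz":0.006,"twist":0,"grip":-1},{"dx":0.0071,"dy":-0.0155,"dz":0.005,"twist":0,"grip":-1},{"dx":0.0071,"dy":-0.0155,"dz":0.003,"twist":0,"grip":-1},{"dx":0.0071,"dy":-0.0155,"dz":0.002,"twist":0,"grip":-1}]'
python3 -m crank '[{"dx":0,"dy":0,"dz":-0.0007,"twist":0,"grip":-1},{"dx":0,"dy":0,"dz":-0.0014,"twist":0,"grip":-1},{"dx":0,"dy":0,"dz":-0.002,"twist":0,"grip":-1},{"dx":0,"dy":0,"dz":-0.002,"twist":0,"grip":-1},{"dx":-0.0008,"dy":0.0018,"dz":-0.002,"twist":0,"grip":-1}]'
python3 -m crank '[{"dx":-0.0014,"dy":0.003,"dz":0,"twist":0,"grip":-1},{"dx":-0.0028,"dy":0.006,"dz":0,"twist":0,"grip":-1},{"dx":-0.0042,"dy":0.009,"dz":0,"twist":0,"grip":-1},{"dx":-0.0056,"dy":0.012,"dz":0,"twist":0,"grip":-1},{"dx":-0.0063,"dy":0.0137,"dz":0,"twist":0,"grip":-1}]'
python3 -m crank '[{"dx":0,"dy":0,"dz":0.006,"twist":0,"grip":-1},{"dx":0.0035,"dy":-0.0077,"dz":0.006,"twist":0,"grip":-1},{"dx":0.0071,"dy":-0.0155,"dz":0.005,"twist":0,"grip":-1},{"dx":0.0071,"dy":-0.0155,"dz":0.003,"twist":0,"grip":-1},{"dx":0.0071,"dy":-0.0155,"dz":0.002,"twist":0,"grip":-1}]'
python3 -m crank '[{"dx":0,"dy":0,"dz":-0.0007,"twist":0,"grip":-1},{"dx":0,"dy":0,"dz":-0.0014,"twist":0,"grip":-1},{"dx":0,"dy":0,"dz":-0.002,"twist":0,"grip":-1},{"dx":0,"dy":0,"dz":-0.002,"twist":0,"grip":-1},{"dx":-0.0008,"dy":0.0018,"dz":-0.002,"twist":0,"grip":-1}]'
python3 -m crank '[{"dx":-0.0014,"dy":0.003,"dz":0,"twist":0,"grip":-1},{"dx":-0.0028,"dy":0.006,"dz":0,"twist":0,"grip":-1},{"dx":-0.0042,"dy":0.009,"dz":0,"twist":0,"grip":-1},{"dx":-0.0056,"dy":0.012,"dz":0,"twist":0,"grip":-1},{"dx":-0.0063,"dy":0.0137,"dz":0,"twist":0,"grip":-1}]'
python3 - <<'E'
from h import *
import cv2
for n in("side",):cv2.imwrite(f"pics/{n}3.png",arm.grab_frame(n)[:,:,::-1])
a=cv2.imread("pics/side3.png")[200:300,240:380];cv2.imwrite("pics/m3.png",cv2.resize(a,(800,571),interpolation=2))
E
```

```text
t: 7.33
eef_pos: [0.4883, -0.2086, 0.0783]
ee_rot: [3.141, 0.001, -1.141]
force: [-0.8, -0.5, 0.2]
width: 0.0005
gripper_force: 0.1
t: 7.75
eef_pos: [0.4877, -0.2069, 0.078]
ee_rot: [3.141, -0.001, -1.139]
force: [-3.1, -1.8, 10.5]
width: 0.0005
gripper_force: 5.5
t: 8.17
eef_pos: [0.4812, -0.1927, 0.078]
ee_rot: [3.141, -0.001, -1.139]
force: [-3.7, -2.1, 10.1]
width: 0.0002
gripper_force: 4.8
t: 8.58
eef_pos: [0.4884, -0.2086, 0.0784]
ee_rot: [3.141, 0.001, -1.141]
force: [-0.7, 0.1, 0.5]
width: 0.0007
gripper_force: 0.0
t: 9.0
eef_pos: [0.4878, -0.2069, 0.078]
ee_rot: [3.141, -0.001, -1.139]
force: [-3.2, -3.4, 10.9]
width: 0.0007
gripper_force: 5.4
t: 9.42
eef_pos: [0.4813, -0.1927, 0.078]
ee_rot: [-3.142, -0.001, -1.139]
force: [-2.9, -0.6, 9.3]
width: 0.0006
gripper_force: 4.7
```

View pics/m3.png

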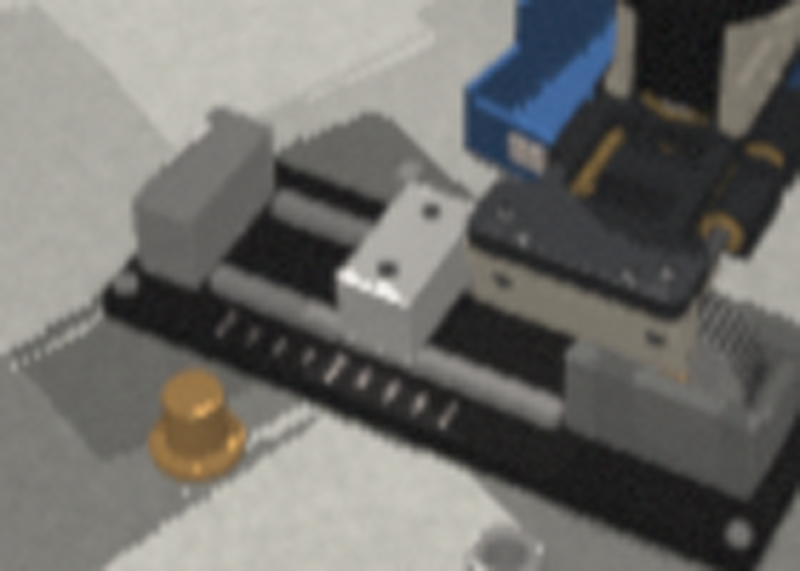

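The jaw's front top edge now runs from (338,275) to (415,180), and the blade's top is at (410,168).

```bash
python3 - <<'E'
from h import *
c=arm.get_calibration("side");T=np.array(c["cam_to_world"])
w=lambda u,v,z:ray(c,T,((u+.5)/5.714+239.5,(v+.5)/5.714+199.5),z)
print(g(w(338,275,.056)),g(w(415,180,.056)),g(w(409,165,.052)))
E
```

```text
[-28.299999999999997, 136.1] [31.099999999999998, 134.4] [41.0, 142.6]
```

The jaw is at ≈135 (dead reckoning also gives 135) and the mark at ≈141.5. A final stroke of 10 mm of rim should do it.

```bash

python3 -m crank '[{"dx":0,"dy":0,"dz":0.006,"twist":0,"grip":-1},{"dx":0.0035,"dy":-0.0077,"dz":0.006,"twist":0,"grip":-1},{"dx":0.0051,"dy":-0.0111,"dz":0.005,"twist":0,"grip":-1},{"dx":0.0051,"dy":-0.0111,"dz":0.003,"twist":0,"grip":-1},{"dx":0.0051,"dy":-0.0111,"dz":0.002,"twist":0,"grip":-1}]'
python3 -m crank '[{"dx":0,"dy":0,"dz":-0.0007,"twist":0,"grip":-1},{"dx":0,"dy":0,"dz":-0.0014,"twist":0,"grip":-1},{"dx":0,"dy":0,"dz":-0.002,"twist":0,"grip":-1},{"dx":0,"dy":0,"dz":-0.002,"twist":0,"grip":-1},{"dx":-0.0008,"dy":0.0018,"dz":-0.002,"twist":0,"grip":-1}]'
python3 -m crank '[{"dx":-0.0011,"dy":0.0025,"dz":0,"twist":0,"grip":-1},{"dx":-0.0022,"dy":0.005,"dz":0,"twist":0,"grip":-1},{"dx":-0.0034,"dy":0.0073,"dz":0,"twist":0,"grip":-1},{"dx":-0.0034,"dy":0.0073,"dz":0,"twist":0,"grip":-1},{"dx":-0.0034,"dy":0.0073,"dz":0,"twist":0,"grip":-1}]'
python3 -m crank '[{"dx":0,"dy":0,"dz":0.01,"twist":0,"grip":-1},{"dx":0,"dy":0,"dz":0.04,"twist":0,"grip":-1},{"dx":0,"dy":0,"dz":0.08,"twist":0,"grip":-1},{"dx":0,"dy":0,"dz":0.11,"twist":0,"grip":-1},{"dx":0,"dy":0,"dz":0.13,"twist":0,"grip":-1}]'
python3 -m crank '[{"dx":-0.01,"dy":0.03,"dz":0.01,"twist":7,"grip":-1},{"dx":-0.015,"dy":0.04,"dz":0.02,"twist":14,"grip":-1},{"dx":-0.02,"dy":0.05,"dz":0.02,"twist":21,"grip":-1},{"dx":-0.02,"dy":0.06,"dz":0.02,"twist":28,"grip":-1},{"dx":-0.02,"dy":0.06,"dz":0.02,"twist":35,"grip":-1}]'
python3 -m crank '[{"dx":0,"dy":0,"dz":0,"twist":7,"grip":-1},{"dx":0,"dy":0,"dz":0,"twist":14,"grip":-1},{"dx":0,"dy":0,"dz":0,"twist":21,"grip":-1},{"dx":0,"dy":0,"dz":0,"twist":28,"grip":-1},{"dx":0,"dy":0,"dz":0,"twist":35,"grip":-1}]'
python3 -m crank '[{"dx":0,"dy":0,"dz":0,"twist":7,"grip":-1},{"dx":0,"dy":0,"dz":0,"twist":14,"grip":-1},{"dx":0,"dy":0,"dz":0,"twist":20,"grip":-1},{"dx":0,"dy":0,"dz":0,"twist":20,"grip":-1},{"dx":0,"dy":0,"dz":0,"twist":20,"grip":-1}]'
python3 - <<'E'
from h import *
import cv2
s=arm.get_state();print(s["eef_pos"],s["ee_rot"])
f=arm.grab_frame("wrist")[:,:,::-1];cv2.imwrite("pics/w4.png",f)
cv2.imwrite("pics/w4c.png",cv2.resize(f[130:250,225:385],(800,600),interpolation=2))
E
```

```text
t: 9.88
eef_pos: [0.4862, -0.2039, 0.0784]
ee_rot: [3.141, 0.001, -1.141]
force: [-0.7, 0.1, -0.8]
width: 0.0006
gripper_force: 0.0
t: 10.3
eef_pos: [0.4857, -0.2025, 0.078]
ee_rot: [3.141, -0.001, -1.139]
force: [-4.2, -2.2, 11.6]
width: 0.0007
gripper_force: 5.6
t: 10.72
eef_pos: [0.4822, -0.1948, 0.0781]
ee_rot: [3.141, -0.001, -1.139]
force: [-3.0, -0.4, 10.7]
width: 0.0004
gripper_force: 5.3
t: 11.13
eef_pos: [0.4832, -0.1947, 0.211]
ee_rot: [-3.139, -0.002, -1.139]
force: [0.2, 0.6, -0.1]
width: 0.0005
gripper_force: 0.0
t: 11.55
eef_pos: [0.4619, -0.1332, 0.2279]
ee_rot: [-3.14, -0.001, -0.522]
force: [0.4, -0.1, -0.8]
width: 0.0007
gripper_force: 0.0
t: 11.97
eef_pos: [0.462, -0.1344, 0.2274]
ee_rot: [-3.141, 0.0, 0.088]
force: [-0.2, -0.3, 0.7]
width: 0.0003
gripper_force: 0.0
t: 12.38
eef_pos: [0.4621, -0.1344, 0.2273]
ee_rot: [-3.141, 0.0, 0.428]
force: [0.6, 0.6, 0.5]
width: 0.0005
gripper_force: 0.0
[ 0.46212781 -0.13443332  0.2272866 ] [-3.14144667e+00  5.87256391e-05  4.27587068e-01]
```

View pics/w4c.png

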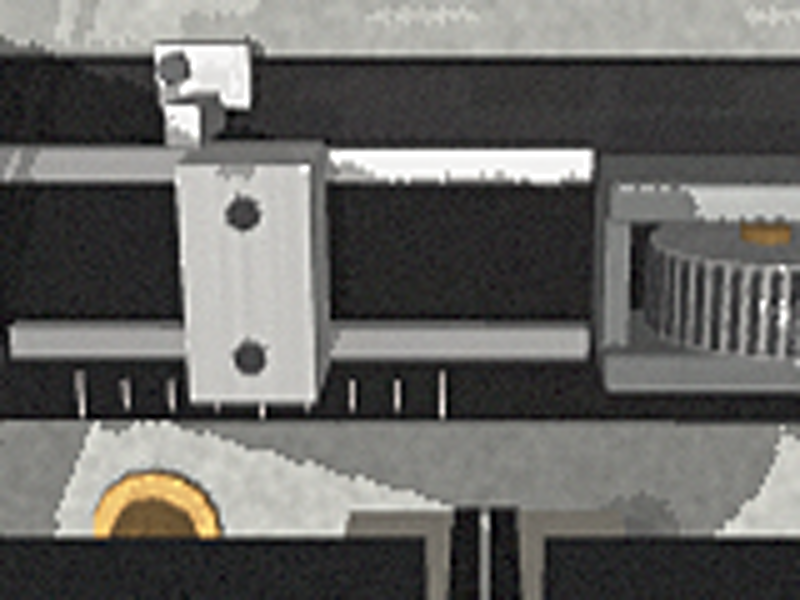

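The blade's top face spans crop x 166–201, with its centre at (183,125). The jaw's front top edge runs from (175,166) to (188,402), inside the blade's thickness or near it.

```bash
python3 - <<'E'
from h import *
c=arm.get_calibration("wrist");T=wT([.46213,-.13443,.22729],[-3.14145,0,.42759])
w=lambda u,v,z:ray(c,T,((u+.5)/5+224.5,(v+.5)/5+129.5),z)
for p in((183,125,.052),(166,125,.052),(201,125,.052),(175,166,.056),(188,402,.056)):print(g(w(*p)))
E
```

```text
[38.6, 140.9]
[38.6, 144.9]
[38.6, 136.6]
[29.5, 142.6]
[-29.4, 143.3]
```

The blade spans 136.6–144.9 mm and the jaw face is at ≈142.5, about 1.6 mm from the middle and well inside the tolerance. The finger is clear, so I'm handing in.

```bash
python3 -c "
from station import arm
print(arm.job_done())"
```

```text
the job is handed in; nothing more can be done
None
```

The length gauge is set and the job handed in: the jaw's front face measures about 1.6 mm past the middle of the mark's blade (tolerance 4 mm), moved only by rolling the wheel, with the finger withdrawn; the verdict was not shown.

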